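# Clamp the shears sled and give the pivot one shot of oil spray

## Robot

A 7-joint arm with a two-finger parallel gripper is mounted at the origin on the work surface. World frame = base frame: x ahead of the robot, y to its left, z up, the work surface at z = 0. Lengths are in mm, angles in degrees, forces in N, time in s.
With the tool pointing down it reaches from about 400 to 875 mm from the base axis. Payload 6.5 kg.
Tool frame: the origin (TCP) lies between the finger pads; the fingertips stand 8 mm ahead of it and the grasp point (between the pads) lies 11 mm behind it; z points along the fingers, y is the line along which they close (so a half turn about z gives the same grasp; the last joint's range is limited). The gripper opens to 85 mm and grips with 20 to 120 N. Pads are 22 mm wide; open, the fingers measure 114 mm over their backs; the gripper's body (76 mm by 85 mm) begins 54 mm behind the grasp point. The pads swing forward as they close: fully open they stand 13 mm farther back than shut.
Start: joints at [62.441, 30.733, -0.252, 88.115, 0.149, 61.152, -4.079], TCP at [261.949, -594.872, 203.89] pointing down, gripper open.
Joint ranges: [-154.64, 154.64], [-21.42, 123.67], [-72.66, 72.17], [13.99, 137.28], [-74.86, 254.86], [10.95, 109.41], [-158.01, 158.01]. Speed limits (degrees/s): [136.94, 136.94, 180, 180, 180, 180, 180].

## Interface

Orientations are given as a 3x3 rotation matrix whose columns are the frame's x, y, z axes.
In Python, from rig import env gives the robot as it stands. The module is installed in compiled form; this text tells all that it offers.
- The arm moves only by the tool apply_moves, never from a script. Its argument "deltas" is a list that holds one entry, the list of rows, each a list of 6 numbers: the shift along the tool's x, y, z in m, then the turn, a rotation vector about the tool's x, y, z in rad. A call has 1 to 12 rows; each row is the pose to reach, as a shift and turn from the pose commanded when the call began, along the tool's axes at that moment; what a row does not reach only later rows make up. A row lasts 1/10 s, in which the tool goes at most 50 mm and 8.59 degrees, less where a joint would pass 70% of its speed; a pose out of reach is approached as far as the arm can. A call with a gripper value outside its range is refused whole. "jaw" is the closure, from 0 (fully open) to 1 (shut), set as the call begins (left out, the last holds). The fingers move at their own pace and stop on an object; "newtons" is the grip in N (left out, the last holds). Time passes only in rows, so rows that repeat a pose let the fingers close. It gives the time, the measured TCP pose, the force, the opening and the grip force at its end, in the units of the state.
- env.read_state(): the state, without advancing time (a new reading comes with each control period).
- env.snapshot(name): name is "side" or "top" or "wrist"; returns a dict with "frame" (480x640x3 uint8, blue, green, red), "fx", "fy", "cx", "cy" (pixels), "world_from_camera" (4x4, takes a point from camera to world coordinates); the wrist camera has in their place "hand_eye" (4x4, takes a point from camera to tool coordinates, whose origin is the TCP and whose axes are the flange's). Camera axes: x right, y down, z forward; pixel columns grow to the right and rows downward; lengths in mm; the calibration is good to about 2 mm. A picture is of the moment at which its call begins: read the wrist's pose just before it. There is no depth.
- env.hand_in(): hands the job in; it is judged then, once.
The state is a dict: "clock": time; "joints": joint angles; "qd": joint speeds; "joint_efforts": joint torques, N m; "tool_pos": TCP position; "orientation": TCP orientation; "wrist_force": force on the tool from outside, world axes, zero at the start; "ft_torque": the same for the moment, N m; "finger_gap": finger opening in mm; "gripper_force": force on a finger pad.
Only numpy, scipy, OpenCV 4.12 (cv2) and the standard library are available. Lean on these libraries where they do the work, as an engineer would, in place of code of your own. Each camera call takes 0.05 s, during which the arm holds its last target. There are 200 camera calls.

## Task

Push the sled carrying the shears along its rails until it is fully home against its end stop under the spray can, then turn the black clamp knob clockwise until it comes up tight so the sled is locked. Only then press the red cap of the leaning spray can all the way down for a moment and let it spring back up; do not lean hard on the cap, leave the sled home and clamped, and leave the other things on the bench where they are.

Things in the scene. Friction and masses are not known exactly. Their poses are not given: they have to be found in the camera images.
- jig: Green steel oiling jig fixed to the bench, deck 330 x 440 x 15 mm. Origin on the bench surface; its deck reaches from x -135 to +195 and y -220 to +220 mm in its own axes (z up). The sled's rails run along its y; the can stands at its +x side and the clamp at its +y end.
- push_plate (a point): Centre of the top edge of the outer (-y) face of the sled's upright yellow push plate, 86 mm above the bench; moves with the sled, axes as the jig's. The plate is 120 mm long (x), 8 mm thick, 50 mm high. Push this face towards the jig's +y. The sled is 100 mm long along y; the shears lie across it about 50 mm above the bench.
- sled (a joint): Travel of the sled along the jig's +y in m: 0 at the far end of the rails, 0.12 fully home against the end stop. Slides with about 2.5 N of friction.
- knob_grip (a point): On the axis of the black clamp knob, at the height to grip its bar; the point turns with the knob. The bar is 51 mm long along the point's x, 14 mm wide along the point's y, and reaches from 25 mm below to 7 mm above this point; under it is a round skirt 54 mm across and 8 mm thick, whose top is 23 mm below this point, then a 78 mm round foot. Axis vertical.
- knob (a joint): Angle of the clamp knob in rad, growing as it turns clockwise seen from above: 0 free, tight from about 1.8, dead stop at 2.2. It presses a steel strap on the sled's tongue and stays where it is left.
- cap_top (a point): Centre of the flat top of the red cap of the spray can (cap 36 mm across, 22 mm high; can 52 mm across and 160 mm tall, fixed). A second, upright yellow can on the bench is not meant. The can leans 30 degrees towards the jig's -x; the point's z axis points out of the cap along the can's axis, and its y is the jig's y. Moves with the cap.
- cap (a joint): How far the cap is pressed down along the can's axis, in m: 0 up, 0.010 bottomed. Sprung: starts to move at about 3 N and bottoms at about 12 N; the valve must not see more than 35 N.
- oil_tin: Red tin with brass lid, 48 mm across, 75 mm high, standing on the jig's deck. Origin under its centre. Leave alone.
- whetstone: Reddish whetstone 40 x 110 x 16 mm lying on the jig's deck at the edge nearest the robot. Origin under its centre. Leave alone.
- spare_shears: Black-handled shears 190 mm long lying on the bench; origin at the pivot. Leave alone.
- tape_roll: Brown roll, 100 mm across, 25 mm high. Leave alone.
- mug: Blue mug 80 mm across, 90 mm high. Leave alone.

How it is judged (in metres and radians):
On the way, in this order (a step that is already met when the one before it is completed fails the run):
1. the sled is fully home against its end stop (value of joint sled above 0.115 m), for 0.2 s.
2. the clamp knob is tight with the sled home (value of joint sled above 0.115 m and value of joint knob above 1.75 rad), for 0.2 s.
3. the cap is held all the way down for a moment (all of step 2 and value of joint cap above 0.0085 m), for 0.2 s.
4. the cap is let up again (value of joint cap below 0.002 m), for 0.1 s.
At the end, for the whole second after the job is handed in: The sled is within 5 mm of its end stop, the knob is turned past 1.75 rad (tight), the cap is back up to within 2 mm after having been held down at least 8.5 mm of its 10 mm for 0.2 s, and the bystanders are at rest (all of step 2 and value of joint cap below 0.002 m and linear speed of each of oil_tin, whetstone, spare_shears, tape_roll, mug below 0.02 m/s); the robot touches nothing.
It fails at once if the cap is pressed more than 4 mm before the sled is home and clamped (value of joint cap above 0.004 m and (not (value of joint sled above 0.115 m) or not (value of joint knob above 1.75 rad))).
It fails at once if the cap is leant on with more than 35 N (contact force between anything else and cap above 35 N).
It fails at once if a bystander is moved more than 20 mm (distance of any of oil_tin, whetstone, spare_shears, tape_roll, mug from where it was at the start of the episode above 0.02 m).
It also fails if it takes over 72 s, if anything falls off the work surface, if the arm or the gripper's body presses on something with over 40 N, if the wrist force passes 120 N, or if a joint passes its speed limit or range.

## Working session

There is one attempt and no reset: what is moved stays moved. The work goes in short steps, Python scripts to look and compute and a tool call to move; the robot and the scene stay as the last step left them, time stands still between calls to the robot, and variables do not carry over. Pictures are saved under pics/ and viewed, at most 10 in all, crops included, and the job is handed in when it is done.

Besides the shell and the picture viewer there is one more tool, called by a JSON object that holds its "method" and its "body". apply_moves: Moves the arm, as the interface text tells. Its arguments: {"type":"object","properties":{"deltas":{"type":"array","items":{"type":"array","items":{"type":"array","items":{"type":"number"}}}},"jaw":{"type":"number"},"newtons":{"type":"number"}},"required":["deltas"]}

```bash
mkdir -p pics
python3 - <<'E'
from rig import env
import cv2,numpy as np,pickle
s=env.read_state(); print(s['tool_pos'],np.round(s['orientation'],3).tolist(),s['clock'])
d={}
for n in ['top','side']:
    r=env.snapshot(n); d[n]=r; cv2.imwrite(f'pics/{n}0.png',r['frame'])
    print(n,r['fx'],r['fy'],r['cx'],r['cy'],np.round(r['world_from_camera'],3).tolist())
pickle.dump(d,open('cams.pkl','wb'))
E
```

```text
[ 261.65833191 -594.24234722  202.96408872] [[0.915, 0.403, -0.001], [0.403, -0.915, 0.002], [-0.0, -0.002, -1.0]] 0.0
top 549.0779843164402 549.0779843164402 313.09455061093246 236.1566817198107 [[0.016, -0.98, 0.197, 257.468], [-1.0, -0.016, 0.0, 13.356], [0.003, -0.197, -0.98, 1648.303], [0.0, 0.0, 0.0, 1.0]]
side 485.52360788849415 485.52360788849415 324.56464366187464 239.1593328059939 [[-0.959, -0.212, 0.186, 312.671], [-0.282, 0.718, -0.636, 819.788], [0.001, -0.663, -0.749, 1110.289], [0.0, 0.0, 0.0, 1.0]]
```

View pics/top0.png

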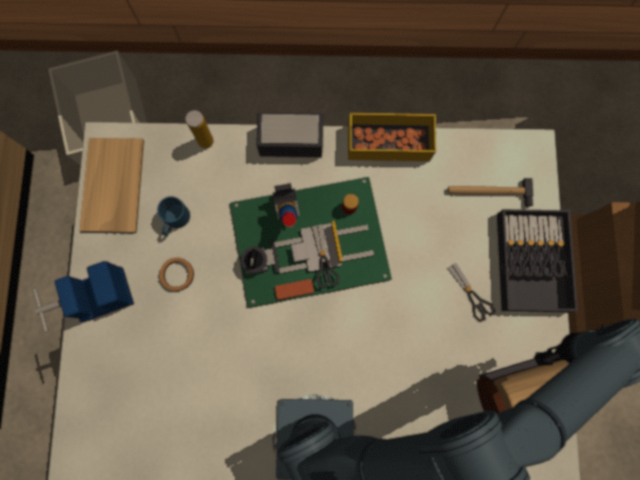

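View pics/side0.png

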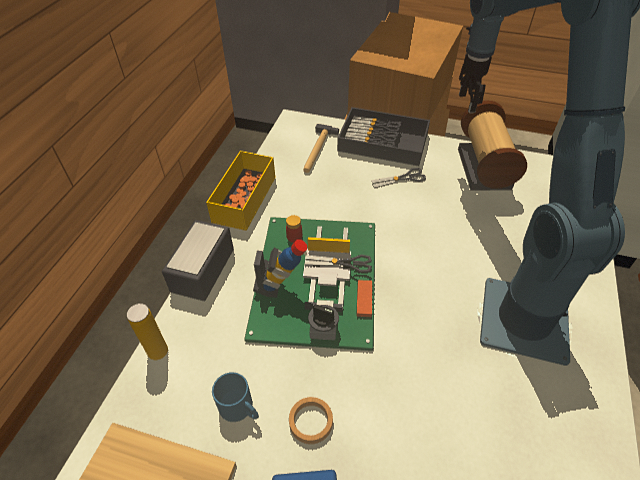

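The top view shows the jig (pixels 230–390, 178–305), with the knob near (253,262), the red cap at (288,219) and the push plate at (337,241). The side view shows the same parts: knob (323,318), cap (299,247), plate (330,244). I'll enlarge both.

Run:
```python
import pickle,cv2
d=pickle.load(open('cams.pkl','rb'))
c=d['top']['frame'][170:315,225:395]; cv2.imwrite('pics/top1.png',cv2.resize(c,None,fx=4,fy=4,interpolation=cv2.INTER_CUBIC))
c=d['side']['frame'][208:358,240:390]; cv2.imwrite('pics/side1.png',cv2.resize(c,None,fx=4,fy=4,interpolation=cv2.INTER_CUBIC))
```

```text
(no output)
```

View pics/top1.png

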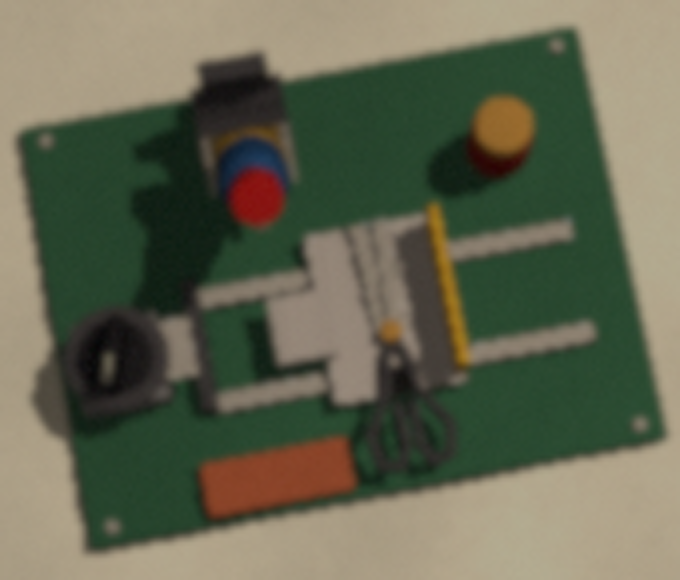

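View pics/side1.png

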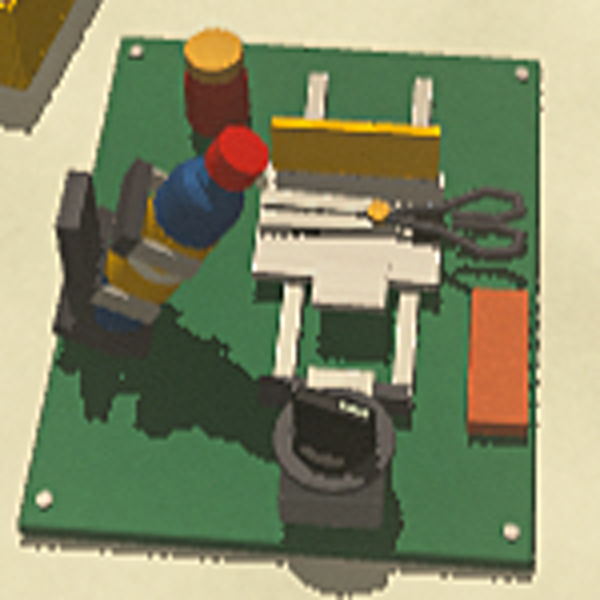

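Top crop: deck corners at (22,132), (572,30), (664,438) and (88,550). Plate outer top edge runs (440,203)–(468,365), the cap's disc centre is (257,196), and the knob is around (115,358). Side crop: deck corners at (122,38), (540,61), (534,568) and (22,530). Plate edge runs (273,117)–(440,127), the cap face is about (245,150), and the knob bar runs (300,395)–(375,425).

```bash
cat > h.py <<'E'
import numpy as np,pickle
from scipy.optimize import least_squares
d=pickle.load(open('cams.pkl','rb'))
off={'top':(225,170),'side':(240,208)}
def px(n,p): return np.array(p,float)/4+off[n]-0.375
def ray(c,uv,T=None):
    T=c['world_from_camera'] if T is None else T
    v=T[:3,:3]@[(uv[0]-c['cx'])/c['fx'],(uv[1]-c['cy'])/c['fy'],1]; return T[:3,3],v/np.linalg.norm(v)
def onz(c,uv,z,T=None):
    o,v=ray(c,uv,T); return o+v*(z-o[2])/v[2]
def tri(rs):
    A=sum(np.eye(3)-np.outer(v,v) for o,v in rs); b=sum((np.eye(3)-np.outer(v,v))@o for o,v in rs)
    p=np.linalg.solve(A,b); return p,[np.linalg.norm(np.cross(p-o,v)) for o,v in rs]
E
python3 - <<'E'
from h import *
K=np.array([[195,220],[195,-220],[-135,-220],[-135,220]],float)
P={'top':[(22,132),(572,30),(664,438),(88,550)],'side':[(22,530),(122,38),(540,61),(534,568)]}
W=np.array([[onz(d[n],px(n,p),15)[:2] for p in P[n]] for n in P])
def f(q,W=None):
    R=np.array([[np.cos(q[2]),-np.sin(q[2])],[np.sin(q[2]),np.cos(q[2])]]); return (W-(K@R.T+q[:2])).ravel()
for w in [W[0],W[1],W.mean(0)]:
    r=least_squares(f,[600,100,0.2],kwargs=dict(W=w)); print(r.x[:2],np.degrees(r.x[2]),np.round(r.fun,1))
q=r.x; R=np.array([[np.cos(q[2]),-np.sin(q[2])],[np.sin(q[2]),np.cos(q[2])]])
J=lambda p:np.round(R.T@(p[:2]-q[:2]),1)
np.save('jig.npy',q)
for n,ps in {'top':[(440,203),(468,365)],'side':[(273,117),(440,127)]}.items():
    for p in ps: w=onz(d[n],px(n,p),86); print('plate',n,w,J(w))
p,e=tri([ray(d['top'],px('top',(257,196))),ray(d['side'],px('side',(245,150)))]); print('cap',p,e,J(p))
p,e=tri([ray(d['top'],px('top',(115,355))),ray(d['side'],px('side',(337,415)))]); print('knob',p,e,J(p))
E
```

```text
[542.49744188  20.19679093] 11.807197576796224 [-2.2 -5.1 -3.5  3.1  2.9  3.   2.8 -0.9]
[539.73455049  22.38343752] 12.037960480792586 [-2.3 -2.7 -1.3  1.   1.5  1.4  2.1  0.4]
[541.1159857   21.28986956] 11.92303229715423 [-2.3 -3.9 -2.4  2.   2.2  2.2  2.5 -0.3]
plate top [619.13506507 -48.17442288  86.        ] [ 62.  -84.1]
plate top [499.95668069 -69.29575364  86.        ] [-59.  -80.1]
plate side [615.19218851 -45.4088528   86.        ] [ 58.7 -80.6]
plate side [499.532698   -69.66896854  86.        ] [-59.5 -80.4]
cap [593.22533022  80.0561989  198.07290228] [np.float64(2.7064133660988055), np.float64(2.7064133660987375)] [63.1 46.7]
knob [501.21955116 184.02086958  91.90697873] [np.float64(0.9034064958846207), np.float64(0.9034064958847008)] [ -5.4 167.5]
```

Measured jig pose is (541, 21) at yaw 11.9°. The plate comes out 119 mm long and the knob axis at jig x≈0, both as specified. Next I move to the pre-push pose behind the plate, at jig (-25,-130) and z about 200.

{"method": "apply_moves", "body": {"deltas": [[[0.452,-0.329,0,0,0,0.208],[0.452,-0.329,0,0,0,0.208],[0.452,-0.329,0,0,0,0.208],[0.452,-0.329,0,0,0,0.208],[0.452,-0.329,0,0,0,0.208],[0.452,-0.329,0,0,0,0.208],[0.452,-0.329,0,0,0,0.208],[0.452,-0.329,0,0,0,0.208],[0.452,-0.329,0,0,0,0.208],[0.452,-0.329,0,0,0,0.208],[0.452,-0.329,0,0,0,0.208],[0.452,-0.329,0,0,0,0.208]]], "jaw": 1, "newtons": 20}}

```text
clock: 1.3
tool_pos: [545.6, -103.9, 203.8]
orientation: [[0.977, 0.214, 0.001], [0.214, -0.977, 0.004], [0.002, -0.003, -1.0]]
wrist_force: [-1.2, 0.3, 0.5]
finger_gap: -0.0
gripper_force: 0.0
```

```bash
cat >> h.py <<'E'
from scipy.spatial.transform import Rotation as Ro
q=np.load('jig.npy'); RJ=Ro.from_euler('z',q[2]).as_matrix(); OJ=np.array([q[0],q[1],0])
def toJ(p): return np.round(RJ.T@(np.asarray(p)-OJ),1)
def fromJ(p): return RJ@np.asarray(p,float)+OJ
def st():
    from rig import env
    s=env.read_state(); O=np.array(s['orientation'])
    print('t',round(s['clock'],2),'tcp',np.round(s['tool_pos'],1),'jig',toJ(s['tool_pos']),'F',np.round(s['wrist_force'],1),'gap',round(float(s['finger_gap']),1),'j',np.round(s['joints'],0),'rotJ',np.round(Ro.from_matrix(RJ.T@O).as_euler('ZYX',degrees=True),1))
    return s
def delta(s,pos,R=None):
    O=np.array(s['orientation']); R=O if R is None else R
    print('delta',np.round(O.T@(np.asarray(pos)-s['tool_pos'])/1000,4),np.round(Ro.from_matrix(O.T@R).as_rotvec(),4))
DOWN=np.diag([1.,-1,-1])
E
python3 - <<'E'
from h import *
s=st(); delta(s,fromJ([-25,-130,65]),RJ@DOWN)
E
```

```text
t 1.3 tcp [ 545.6 -103.9  203.8] jig [ -21.5 -123.4  203.8] F [-1.2  0.3  0.5] gap -0.0 j [ 14.  22.  -9. 102.   4.  56. -75.] rotJ [ 5.000e-01 -1.000e-01 -1.798e+02]
delta [-0.0038  0.007   0.1387] [-0.0034 -0.0021  0.008 ]
```

{"method": "apply_moves", "body": {"deltas": [[[-0.004,0.007,0.05,0,0,0],[-0.004,0.007,0.1,0,0,0],[-0.004,0.007,0.139,0,0,0],[-0.004,0.007,0.139,0,0,0],[-0.004,0.007,0.139,0,0,0]]]}}

```text
clock: 1.8
tool_pos: [540.4, -119.5, 65.2]
orientation: [[0.979, 0.205, -0.001], [0.205, -0.979, 0.0], [-0.001, -0.0, -1.0]]
wrist_force: [0.1, -0.3, 0.3]
finger_gap: 0.3
gripper_force: 0.0
```

Run:
```python
from h import *
s=st(); delta(s,fromJ([-25,-80,65]),RJ@DOWN)
```

```text
t 1.8 tcp [ 540.4 -119.5   65.2] jig [ -29.8 -137.6   65.2] F [ 0.1 -0.3  0.3] gap 0.3 j [ 14.  33.  -8. 108.   6.  40. -76.] rotJ [-1.0e-01  1.0e-01 -1.8e+02]
delta [ 0.0047 -0.0576  0.0002] [-0.0003  0.001  -0.0015]
```

{"method": "apply_moves", "body": {"deltas": [[[0,-0.015,0,0,0,0],[0,-0.03,0,0,0,0],[0,-0.037,0,0,0,0],[0,-0.043,0,0,0,0],[0,-0.05,0,0,0,0],[0,-0.057,0,0,0,0],[0,-0.065,0,0,0,0],[0,-0.073,0,0,0,0],[0,-0.081,0,0,0,0],[0,-0.089,0,0,0,0],[0,-0.097,0,0,0,0],[0,-0.105,0,0,0,0]]]}}

```text
clock: 3.0
tool_pos: [518.8, -15.9, 64.9]
orientation: [[0.979, 0.205, -0.0], [0.205, -0.979, -0.0], [-0.0, -0.0, -1.0]]
wrist_force: [0.2, -0.9, 0.0]
finger_gap: 0.3
gripper_force: 0.0
```

Run:
```python
from h import *
import cv2
from rig import env
s=st(); r=env.snapshot('wrist'); r['state']=s; pickle.dump(r,open('w0.pkl','wb'))
cv2.imwrite('pics/w0.png',r['frame']); print(r['hand_eye'])
```

```text
t 3.0 tcp [518.8 -15.9  64.9] jig [-29.5 -31.8  64.9] F [ 0.2 -0.9  0. ] gap 0.3 j [  3.  30.  -8. 113.   7.  37. -87.] rotJ [-1.0e-01  0.0e+00 -1.8e+02]
[[ 8.56556420e-05 -9.44726043e-01 -3.27860789e-01  8.40806369e+01]
 [ 9.99999484e-01  4.12705549e-04 -9.27948973e-04  6.41495808e-01]
 [ 1.01196753e-03 -3.27860541e-01  9.44725591e-01 -1.68546434e+02]
 [ 0.00000000e+00  0.00000000e+00  0.00000000e+00  1.00000000e+00]]
```

View pics/w0.png

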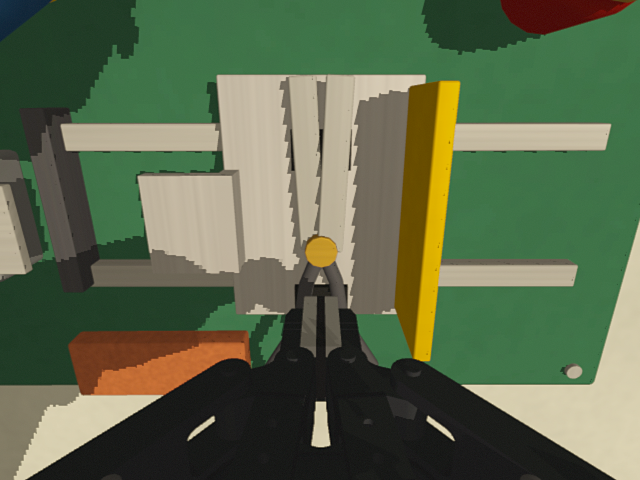

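The wrist view shows the fingers at column 320 and the yellow plate to their right, at (410–460, 80–360). The fingers may therefore be on the wrong side of the plate, or the plate may be higher than I assumed. I'll check it by projecting points.

Run:
```python
from h import *
r=pickle.load(open('w0.pkl','rb')); s=r['state']
T=np.eye(4);T[:3,:3]=s['orientation'];T[:3,3]=s['tool_pos'];T=T@r['hand_eye']
r['T']=T
def proj(p):
    c=np.linalg.inv(T)@np.r_[p,1]; return np.round([r['fx']*c[0]/c[2]+r['cx'],r['fy']*c[1]/c[2]+r['cy']],0)
print('cam',toJ(T[:3,3]),'tcp px',proj(s['tool_pos']),'tip',proj(s['tool_pos']+np.array([0,0,-8])))
for n,p,z in [('plate top R',(459,82),86),('plate end',(430,360),86),('screw',(573,372),18),('pivot',(321,251),50),('whet',(248,333),31)]: print(n,toJ(onz(r,p,z,T)))
for x in(60,-60): print(proj(fromJ([x,-80,86])))
```

```text
cam [ 54.6 -32.5 233.4] tcp px [319. 286.] tip [319. 278.]
plate top R [ 60.8 -81.4  86. ]
plate end [-56.3 -81.9  86. ]
screw [-117.1 -201.2   18. ]
pivot [-17.4 -32.6  50. ]
whet [-78.1  11.7  31. ]
[455.  85.]
[425. 367.]
```

Run:
```python
from rig import env
import cv2,numpy as np
a=env.snapshot('top')['frame'][190:300,240:340]; b=env.snapshot('side')['frame'][220:330,265:365]
f=lambda c:cv2.resize(c,(400,440),interpolation=cv2.INTER_CUBIC)
cv2.imwrite('pics/c1.png',np.hstack([f(a),f(b)]))
```

```text
(no output)
```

View pics/c1.png

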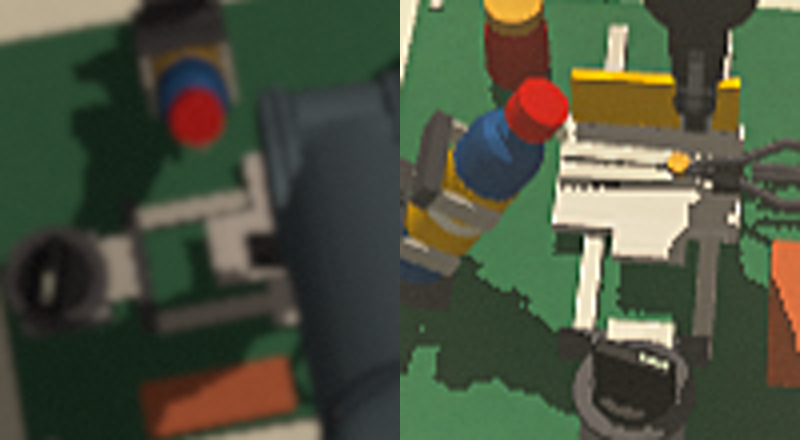

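Both views show the fingers on the +y side of the plate and the sled unmoved, so the push missed it without any contact force. I'll lift over, go back behind the plate, and approach in smaller steps watching the force.

{"method": "apply_moves", "body": {"deltas": [[[0,0,-0.045,0,0,0],[0,0,-0.085,0,0,0],[0,0,-0.085,0,0,0],[0,0.045,-0.085,0,0,0],[0,0.09,-0.085,0,0,0],[0,0.095,-0.085,0,0,0],[0,0.095,-0.085,0,0,0],[0,0.095,-0.045,0,0,0],[0,0.095,0,0,0,0],[0,0.095,0.005,0,0,0],[0,0.095,0.005,0,0,0]]]}}

```text
clock: 4.25
tool_pos: [537.5, -108.1, 59.3]
orientation: [[0.978, 0.207, -0.003], [0.207, -0.978, 0.001], [-0.003, -0.002, -1.0]]
wrist_force: [0.8, -0.5, 0.1]
finger_gap: 0.2
gripper_force: 0.0
```

Run:
```python
from h import *
import cv2
from rig import env
s=st(); r=env.snapshot('wrist'); r['state']=s; pickle.dump(r,open('w1.pkl','wb'))
cv2.imwrite('pics/w1.png',r['frame'])
```

```text
t 4.25 tcp [ 537.5 -108.1   59.3] jig [ -30.3 -125.8   59.3] F [ 0.8 -0.5  0.1] gap 0.2 j [ 12.  33.  -7. 109.   6.  39. -76.] rotJ [ 0.000e+00  1.000e-01 -1.799e+02]
```

View pics/w1.png

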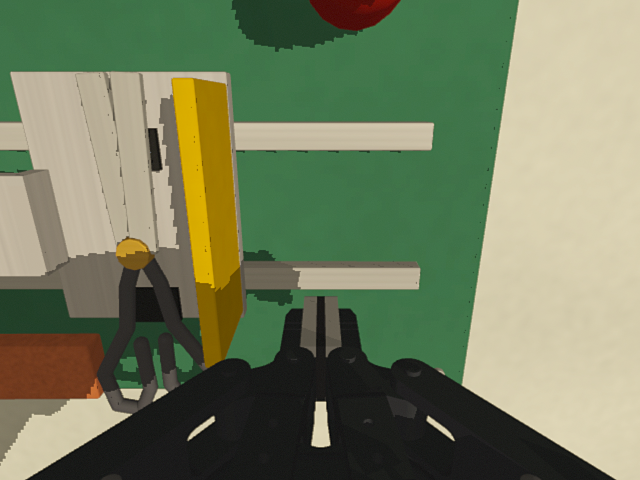

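Run:
```python
from h import *
r=pickle.load(open('w1.pkl','rb')); H=np.linalg.inv(r['hand_eye'])
print(r['fx'],r['cx'],r['cy'])
for x in (-11,0,11):
  for z in (8,0,-10,-20,-30,-40): c=H@[x,0,z,1]; print(x,z,np.round(r['fx']*c[:2]/c[2]+[r['cx'],r['cy']]))
o,v=ray(d['side'],(337.5,251))
for y in (-20,-30,-40):
    # param by jig y
    oj=RJ.T@(o-OJ); vj=RJ.T@v; t=(y-oj[1])/vj[1]; print('side tip',oj+vj*t)
```

```text
387.8246544215596 320.3656908554148 235.413438083178
-11 8 [319. 298.]
-11 0 [319. 306.]
-11 -10 [319. 317.]
-11 -20 [319. 328.]
-11 -30 [319. 342.]
-11 -40 [319. 357.]
0 8 [319. 278.]
0 0 [319. 286.]
0 -10 [319. 295.]
0 -20 [319. 306.]
0 -30 [319. 319.]
0 -40 [319. 332.]
11 8 [319. 258.]
11 0 [319. 265.]
11 -10 [319. 274.]
11 -20 [319. 283.]
11 -30 [319. 295.]
11 -40 [319. 307.]
side tip [-28.53380815 -20.         103.77723329]
side tip [-28.18004784 -30.          91.91453362]
side tip [-27.82628753 -40.          80.05183395]
```

Both views put the real fingertips at a world height of about 92 mm with TCP at 65. That is roughly 35 mm shorter than the stated tip, so the fingers passed over the 86 mm plate. I'll go lower, to TCP z≈40, which still clears the rails if the stated tip is right, and push again.

{"method": "apply_moves", "body": {"deltas": [[[0,0,0.015,0,0,0],[0,0,0.019,0,0,0],[0,-0.01,0.019,0,0,0],[0,-0.02,0.019,0,0,0],[0,-0.026,0.019,0,0,0],[0,-0.032,0.019,0,0,0],[0,-0.038,0.019,0,0,0],[0,-0.044,0.019,0,0,0],[0,-0.05,0.019,0,0,0],[0,-0.056,0.019,0,0,0]]]}}

```text
clock: 5.3
tool_pos: [527.3, -54.6, 41.1]
orientation: [[0.979, 0.205, 0.001], [0.205, -0.979, -0.0], [0.001, 0.0, -1.0]]
wrist_force: [1.3, -2.0, 2.4]
finger_gap: -0.4
gripper_force: 1.5
```

Run:
```python
from h import *
import cv2
from rig import env
s=st(); r=env.snapshot('wrist'); f=r['frame']
h=cv2.cvtColor(f,cv2.COLOR_BGR2HSV); m=cv2.inRange(h,(20,150,60),(32,255,255))
n,l,S,c=cv2.connectedComponentsWithStats(m); print(S[1:][S[1:,4]>400])
```

```text
t 5.3 tcp [527.3 -54.6  41.1] jig [-29.2 -71.3  41.1] F [ 1.3 -2.   2.4] gap -0.4 j [  6.  33.  -6. 112.   6.  35. -82.] rotJ [-1.0e-01 -0.0e+00  1.8e+02]
[[ 249   78   45  287 9079]
 [ 164  255   37   33  597]]
```

Force reads −2 N along the push and the plate has moved about 20 mm, so contact is good. I'll keep pushing.

{"method": "apply_moves", "body": {"deltas": [[[0,-0.007,0,0,0,0],[0,-0.014,0,0,0,0],[0,-0.021,0,0,0,0],[0,-0.028,0,0,0,0],[0,-0.035,0,0,0,0],[0,-0.042,0,0,0,0],[0,-0.048,0,0,0,0],[0,-0.054,0,0,0,0]]]}}

```text
clock: 6.15
tool_pos: [515.9, -1.3, 40.9]
orientation: [[0.979, 0.205, 0.0], [0.205, -0.979, 0.0], [0.0, 0.0, -1.0]]
wrist_force: [2.6, -3.0, 0.9]
finger_gap: -0.4
gripper_force: 1.4
```

Run:
```python
from h import *
import cv2
from rig import env
s=st(); r=env.snapshot('wrist'); f=r['frame']
cv2.imwrite('pics/w2.png',f)
h=cv2.cvtColor(f,cv2.COLOR_BGR2HSV); m=cv2.inRange(h,(20,150,60),(32,255,255))
n,l,S,c=cv2.connectedComponentsWithStats(m); print(S[1:][S[1:,4]>400])
```

```text
t 6.15 tcp [515.9  -1.3  40.9] jig [-29.3 -16.9  40.9] F [ 2.6 -3.   0.9] gap -0.4 j [  0.  32.  -6. 114.   6.  34. -88.] rotJ [-1.0e-01 -0.0e+00  1.8e+02]
[[ 249   78   45  287 9110]
 [ 164  255   37   32  586]]
```

View pics/w2.png

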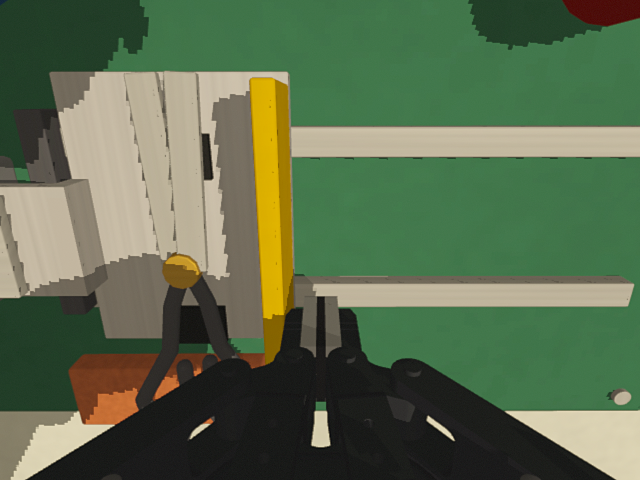

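The wrist view shows the fingers bearing on the plate at (290,320) and the sled's front edge (52–100) nearing the stop (20–65). I'll finish with slower rows.

{"method": "apply_moves", "body": {"deltas": [[[0,-0.005,0,0,0,0],[0,-0.01,0,0,0,0],[0,-0.015,0,0,0,0],[0,-0.019,0,0,0,0],[0,-0.022,0,0,0,0]]]}}

```text
clock: 6.7
tool_pos: [514.4, 3.3, 41.1]
orientation: [[0.981, 0.194, 0.004], [0.194, -0.981, -0.016], [0.001, 0.017, -1.0]]
wrist_force: [12.5, -46.5, -5.4]
finger_gap: -0.1
gripper_force: 24.2
```

The force jumped to 46 N near jig y −12, so the sled is home. I back off straight away and lift clear.

{"method": "apply_moves", "body": {"deltas": [[[0,0.02,0,0,0,0],[0,0.045,0,0,0,0],[0,0.045,-0.045,0,0,0],[0,0.045,-0.095,0,0,0],[0,0.045,-0.145,0,0,0],[0,0.045,-0.165,0,0,0],[-0.01,0.0,-0.165,0,0,0],[-0.01,-0.05,-0.165,0,0,0],[-0.01,-0.1,-0.165,0,0,0],[-0.01,-0.13,-0.165,0,0,0],[-0.01,-0.15,-0.165,0,0,0],[-0.01,-0.15,-0.165,0,0,0]]]}}

```text
clock: 7.9
tool_pos: [468.5, 168.2, 205.4]
orientation: [[0.977, 0.211, -0.002], [0.211, -0.977, 0.001], [-0.002, -0.002, -1.0]]
wrist_force: [-0.4, -0.1, 0.1]
finger_gap: 0.1
gripper_force: 0.0
```

Run:
```python
from h import *
import cv2
from rig import env
s=st(); r=env.snapshot('wrist'); r['state']=s; pickle.dump(r,open('w3.pkl','wb'))
cv2.imwrite('pics/w3.png',cv2.resize(r['frame'],(800,600),interpolation=cv2.INTER_CUBIC))
```

```text
t 7.9 tcp [468.5 168.2 205.4] jig [-40.7 158.7 205.4] F [-0.4 -0.1  0.1] gap 0.1 j [ -13.   17.  -14.  110.    5.   54. -107.] rotJ [ 3.000e-01  1.000e-01 -1.799e+02]
```

View pics/w3.png

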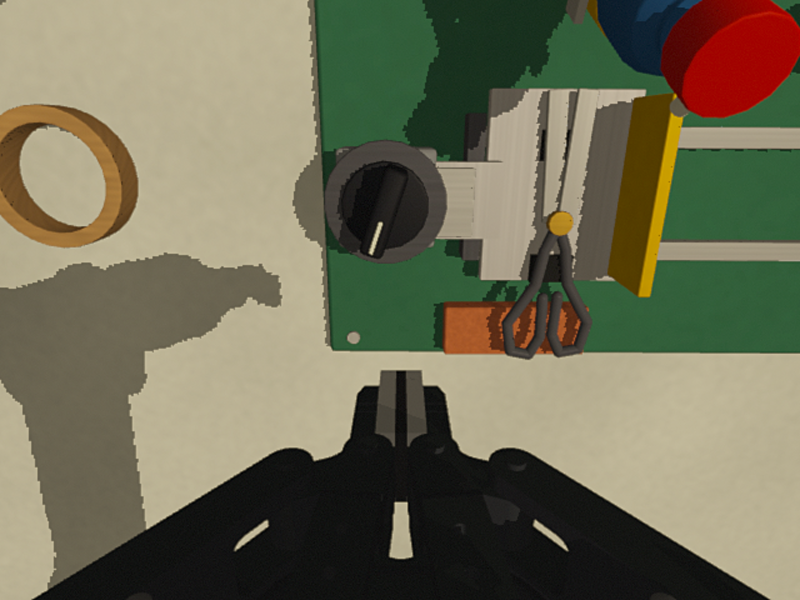

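The view shows the knob bar from (398,167) to (374,252), its foot disc centred near (386,202), and the cap's top face near (738,62). The sled is home and the plate sits beside the cap. Next I triangulate the knob and cap from all three cameras.

Run:
```python
from h import *
r=pickle.load(open('w3.pkl','rb')); s=r['state']
T=np.eye(4);T[:3,:3]=s['orientation'];T[:3,3]=s['tool_pos'];T=T@r['hand_eye']
w=lambda p:ray(r,np.array(p)*.8,T)
S=lambda p:ray(d['side'],px('side',p)); U=lambda p:ray(d['top'],px('top',p))
for n,rs in {'foot3':[w((386,202)),S((335,442)),U((115,358))],'foot ws':[w((386,202)),S((335,442))],'cap3':[w((738,62)),S((247,148)),U((257,196))],'cap ws':[w((738,62)),S((247,148))]}.items():
    p,e=tri(rs); print(n,toJ(p),np.round(e,1))
for z in (95,105,115):
    a,b=[toJ(onz(r,np.array(p)*.8,z,T)) for p in ((400,166),(372,254))]; print(z,a,b,np.linalg.norm(a-b),np.degrees(np.arctan2(*(a-b)[[1,0]])))
print(toJ(onz(r,np.array([680,110])*.8,86,T)),toJ(onz(r,np.array([655,295])*.8,86,T)))
```

```text
foot3 [ -3.2 169.   63.4] [1.1 2.  1.7]
foot ws [ -4.  167.8  60.4] [1. 1.]
cap3 [ 62.9  47.  198.9] [1.5 3.6 2.8]
cap ws [ 60.5  53.5 206.9] [2.3 2.3]
95 [ 22.1 159.1  95. ] [-28.5 175.5  95. ] 53.19135268067546 -17.95806274087249
105 [ 22.9 159.1 105. ] [-25.9 174.8 105. ] 51.26333972733342 -17.83408975770614
115 [ 23.7 159.1 115. ] [-23.3 174.2 115. ] 49.366081473011405 -17.810996390361236
[52.3  4.1 86. ] [-56.3  -1.4  86. ]
```

Knob: the bar reads 51 mm long with its top at z≈105, which matches the spec. That puts the grip height near 97, the axis at jig (-2,167.5), and the bar heading −18°. Turning clockwise from there would run joint 7 to its limit, so I use the half-turn-equivalent yaw (+162°). First half of that rotation while moving over the knob:

{"method": "apply_moves", "body": {"deltas": [[[0.039,-0.009,0.0,0,0,-0.13],[0.039,-0.009,0.0,0,0,-0.27],[0.039,-0.009,0.0,0,0,-0.41],[0.039,-0.009,0.0,0,0,-0.55],[0.039,-0.009,0.0,0,0,-0.69],[0.039,-0.009,0.0,0,0,-0.83],[0.039,-0.009,0,0,0,-0.97],[0.039,-0.009,0.0,0,0,-1.11],[0.039,-0.009,0,0,0,-1.25],[0.039,-0.009,0,0,0,-1.39],[0.039,-0.009,0,0,0,-1.4],[0.039,-0.009,0,0,0,-1.4]]], "jaw": 0.4}}

```text
clock: 9.15
tool_pos: [507.0, 179.9, 205.5]
orientation: [[-0.031, 1.0, -0.001], [1.0, 0.031, -0.001], [-0.001, -0.001, -1.0]]
wrist_force: [-0.2, 0.1, 0.1]
finger_gap: 51.0
gripper_force: 0.0
```

{"method": "apply_moves", "body": {"deltas": [[[0,0,0,0,0,-0.14],[0,0,0,0,0,-0.28],[0,0,0,0,0,-0.42],[0,0,0,0,0,-0.56],[0,0,0,0,0,-0.7],[0,0,0,0,0,-0.84],[0,0,0,0,0,-0.98],[0,0,0,0,0,-1.12],[0,0,0,0,0,-1.26],[0,0,0,0,0,-1.4],[0,0,0,0,0,-1.43],[0,0,0,0,0,-1.43]]]}}

```text
clock: 10.35
tool_pos: [507.1, 180.8, 205.7]
orientation: [[-0.994, 0.109, -0.001], [0.109, 0.994, -0.0], [0.0, -0.0, -1.0]]
wrist_force: [-0.1, 0.6, -0.2]
finger_gap: 50.6
gripper_force: 0.0
```

Run:
```python
from h import *
s=st(); delta(s,fromJ([-2,167.5,54]),RJ@Ro.from_euler('z',162,degrees=True).as_matrix()@DOWN)
```

```text
t 10.35 tcp [507.1 180.8 205.7] jig [ -0.4 163.1 205.7] F [-0.1  0.6 -0.2] gap 50.6 j [ 11.  27. -46. 103.  22.  60.  40.] rotJ [ 161.8   -0.  -180. ]
delta [0.0028 0.0037 0.1517] [-0.0003 -0.0005 -0.0031]
```

{"method": "apply_moves", "body": {"deltas": [[[0.003,0.004,0.04,0,0,0],[0.003,0.004,0.08,0,0,0],[0.003,0.004,0.11,0,0,0],[0.003,0.004,0.13,0,0,0],[0.003,0.004,0.142,0,0,0],[0.003,0.004,0.149,0,0,0],[0.003,0.004,0.149,0,0,0]]]}}

```text
clock: 11.05
tool_pos: [504.5, 185.5, 56.7]
orientation: [[-0.994, 0.106, -0.0], [0.106, 0.994, -0.0], [0.0, -0.0, -1.0]]
wrist_force: [-0.1, -0.5, 0.5]
finger_gap: 50.9
gripper_force: 0.0
```

Run:
```python
from h import *
import cv2
from rig import env
s=st(); r=env.snapshot('wrist'); 
f=r['frame']; f=cv2.convertScaleAbs(f,alpha=1.8,beta=25)
cv2.imwrite('pics/w4.png',cv2.resize(f,(800,600),interpolation=cv2.INTER_CUBIC))
```

```text
t 11.05 tcp [504.5 185.5  56.7] jig [ -1.9 168.3  56.7] F [-0.1 -0.5  0.5] gap 50.9 j [  4.  38. -39. 109.  33.  44.  31.] rotJ [ 162.   -0. -180.]
```

View pics/w4.png

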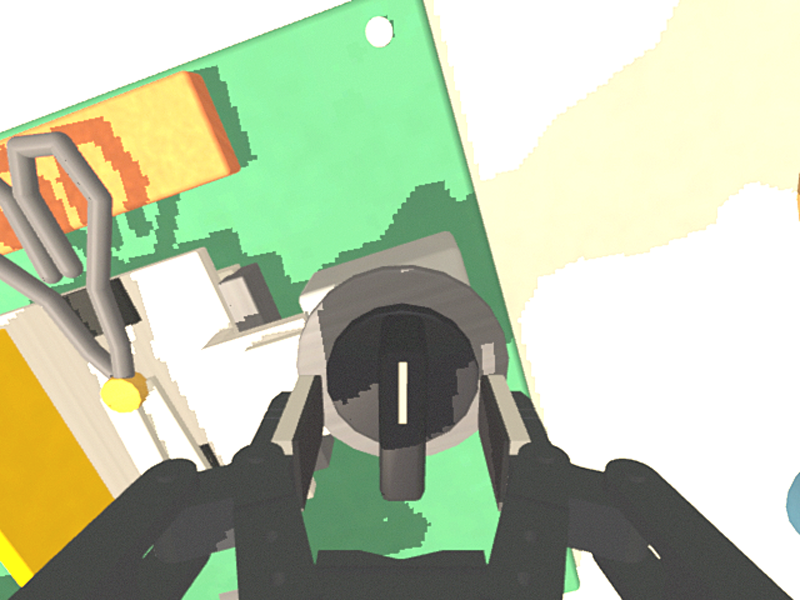

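The bar is centred between the pads (column 403, rows 312–500) and parallel to them. Closing now.

{"method": "apply_moves", "body": {"deltas": [[[0,0,0,0,0,0],[0,0,0,0,0,0],[0,0,0,0,0,0],[0,0,0,0,0,0],[0,0,0,0,0,0],[0,0,0,0,0,0],[0,0,0,0,0,0],[0,0,0,0,0,0]]], "jaw": 1, "newtons": 60}}

```text
clock: 11.9
tool_pos: [505.1, 185.9, 57.8]
orientation: [[-0.994, 0.105, 0.001], [0.105, 0.994, 0.0], [-0.001, 0.001, -1.0]]
wrist_force: [-0.7, -0.5, 5.7]
finger_gap: 12.9
gripper_force: 60.6
```

Gripped: the gap is 12.9 mm against a 14 mm bar. Now turning clockwise, which is + about tool z.

{"method": "apply_moves", "body": {"deltas": [[[0,0,-0.001,0,0,0.1],[0,0,-0.001,0,0,0.2],[0,0,-0.001,0,0,0.3],[0,0,-0.001,0,0,0.4],[0,0,-0.001,0,0,0.5],[0,0,-0.001,0,0,0.6],[0,0,-0.001,0,0,0.7],[0,0,-0.001,0,0,0.8],[0,0,-0.001,0,0,0.9],[0,0,-0.001,0,0,1.0]]]}}

```text
clock: 12.9
tool_pos: [504.2, 184.8, 57.8]
orientation: [[-0.445, 0.895, -0.001], [0.895, 0.445, -0.001], [-0.001, -0.001, -1.0]]
wrist_force: [-1.0, -0.9, 0.5]
finger_gap: 12.9
gripper_force: 60.1
```

Run:
```python
from h import *
s=st(); print(np.round(s['ft_torque'],2))
```

```text
t 12.9 tcp [504.2 184.8  57.8] jig [ -2.3 167.6  57.8] F [-1.  -0.9  0.5] gap 12.9 j [ -6.  34. -25. 110.  22.  41. -17.] rotJ [ 104.5    0.  -179.9]
[-0.34  0.17  0.09]
```

{"method": "apply_moves", "body": {"deltas": [[[0,0,0,0,0,0.1],[0,0,0,0,0,0.2],[0,0,0,0,0,0.3],[0,0,0,0,0,0.4],[0,0,0,0,0,0.5],[0,0,0,0,0,0.6],[0,0,0,0,0,0.7],[0,0,0,0,0,0.8],[0,0,0,0,0,0.9],[0,0,0,0,0,1.0],[0,0,0,0,0,1.03],[0,0,0,0,0,1.03]]]}}

```text
clock: 14.1
tool_pos: [503.3, 185.5, 58.0]
orientation: [[0.529, 0.849, -0.001], [0.849, -0.529, -0.002], [-0.002, -0.0, -1.0]]
wrist_force: [-3.4, -1.9, 6.4]
finger_gap: 13.0
gripper_force: 113.9
```

Run:
```python
from h import *
s=st(); print(np.round(s['ft_torque'],2))
```

```text
t 14.1 tcp [503.3 185.5  58. ] jig [ -3.1 168.4  58. ] F [-3.4 -1.9  6.4] gap 13.0 j [-17.  32. -10. 111.   9.  38. -65.] rotJ [ 4.62e+01  1.00e-01 -1.80e+02]
[-0.38  0.92  2.26]
```

The tool turned 116° (2.02 rad) and the torque rose from 0.1 to 2.3 N·m, so the clamp is tight. Releasing and lifting.

{"method": "apply_moves", "body": {"deltas": [[[0,0,0,0,0,0],[0,0,0,0,0,0],[0,0,0,0,0,0],[0,0,0,0,0,0],[0,0,-0.03,0,0,0],[0,0,-0.07,0,0,0],[0,0,-0.12,0,0,0],[0,0,-0.17,0,0,0],[0,0,-0.22,0,0,0],[0,0,-0.22,0,0,0]]], "jaw": 0.4, "newtons": 20}}

```text
clock: 15.1
tool_pos: [508.6, 187.4, 285.3]
orientation: [[0.535, 0.845, 0.012], [0.845, -0.535, 0.005], [0.011, 0.008, -1.0]]
wrist_force: [0.0, -0.1, -0.0]
finger_gap: 51.0
gripper_force: 0.0
```

Run:
```python
from h import *
import cv2
from rig import env
s=st(); r=env.snapshot('wrist'); r['state']=s; pickle.dump(r,open('w5.pkl','wb'))
T=np.eye(4);T[:3,:3]=s['orientation'];T[:3,3]=s['tool_pos'];T=T@r['hand_eye']
# knob bright mark: project axis, look near it
c=np.linalg.inv(T)@np.r_[fromJ([-2,167.5,105]),1]; uv=r['fx']*c[:2]/c[2]+[r['cx'],r['cy']]; print(uv)
g=cv2.cvtColor(r['frame'],cv2.COLOR_BGR2GRAY); M=np.zeros_like(g); cv2.circle(M,tuple(int(round(t)) for t in uv),26,255,-1)
m=cv2.inRange(g,110,255)&M
n,l,S,C=cv2.connectedComponentsWithStats(m); print(S[1:],C[1:])
k=1+np.argmax(S[1:,4]); ys,xs=np.where(l==k); rc=cv2.minAreaRect(np.c_[xs,ys].astype(np.float32)); b=cv2.boxPoints(rc)
e=sorted([(np.linalg.norm(b[i]-b[i-1]),i) for i in range(4)])
i=e[0][1]; j=e[1][1]; p1=(b[i]+b[i-1])/2; p2=(b[j]+b[j-1])/2
a1,a2=[toJ(onz(r,p,105,T)) for p in (p1,p2)]; print(a1,a2,np.degrees(np.arctan2(*(a1-a2)[[1,0]])))
```

```text
t 15.1 tcp [508.6 187.4 285.3] jig [  2.5 169.2 285.3] F [ 0.  -0.1 -0. ] gap 51.0 j [-15.  16. -13.  99.   4.  65. -61.] rotJ [ 45.7  -0.6 179.6]
[316.86162772 204.15758703]
[[308 181   8  20  65]] [[311.10769231 190.63076923]]
[  7.8 188.3 105. ] [ -1.6 172.1 105. ] 59.87568200163883
```

Measured from the white mark, the turn comes out at only about 102°, less than the tool turned. I'll measure it more carefully, the same way in the before and after images.

Run:
```python
from h import *
import cv2
for f in ('w3','w5'):
    r=pickle.load(open(f+'.pkl','rb')); s=r['state']
    T=np.eye(4);T[:3,:3]=s['orientation'];T[:3,3]=s['tool_pos'];T=T@r['hand_eye']
    # rectify plane z=105, 0.25 mm/px, jig axes, 100mm window about knob
    Ti=np.linalg.inv(T); ctr=np.array([-2,167.5])
    g=np.arange(-40,40,.25); X,Y=np.meshgrid(g+ctr[0],g+ctr[1],indexing='ij')
    W=np.stack([X,Y,np.full_like(X,105)],-1)@RJ.T+OJ; c=W@Ti[:3,:3].T+Ti[:3,3]
    u=(r['fx']*c[...,0]/c[...,2]+r['cx']).astype(np.float32); v=(r['fy']*c[...,1]/c[...,2]+r['cy']).astype(np.float32)
    I=cv2.remap(cv2.cvtColor(r['frame'],cv2.COLOR_BGR2GRAY),u,v,cv2.INTER_LINEAR).astype(float)
    R=np.hypot(X-ctr[0],Y-ctr[1])
    print(f,np.percentile(I[R<22],[5,25,50,75,95,99]))
    m=(R<26)&(I>90); n,l,S,C=cv2.connectedComponentsWithStats(m.astype(np.uint8)); 
    for k in range(1,n):
        if S[k,4]<60: continue
        q_=l==k; P=np.c_[X[q_],Y[q_]]; w=I[q_]-60; mu=np.average(P,axis=0,weights=w); cv=np.cov(P.T,aweights=w); e,V=np.linalg.eigh(cv)
        print(' mark',S[k,4]/16,'mm2 at',mu-ctr,'ang',np.degrees(np.arctan2(V[1,1],V[0,1]))%180,'len',4*np.sqrt(e[::-1]))
    # ascii map of dark bar
    t=I[::10,::10]; print('\n'.join(''.join(' .:-=+*#%@'[min(9,int(x/14))] for x in row) for row in t[::-1]))
```

```text
w3 [ 12.  17.  29.  33.  53. 191.]
 mark 53.3125 mm2 at [-14.43775206   5.41817426] ang 161.57232133255113 len [22.01799322  2.67353891]
:::::::::::+=-=++==-+++++++++=*@
::::::-----++++++==++=-==++++=#@
:::::+%%#+++++++===+=++==+#---*@
::-+-*%*++++++++++++=====-=:::##
#%%%#%++++++++=:::=+++==++-:::**
@@@@@@++++++:.. ..::.=++++=:::**
@@@@@+++++-:.........:.++=+=::**
@@@@*++++-::::::.....::.+===-:*#
@@@@+++++-::::::.....::::+=+=:#*
@@@@===+-:::.:::.... .::.-===:#*
@@@++++=::::.::::... . ::.===-#*
@@@++++-:::::::::......::.====#*
@@@++++::::::.:::... . ::.:===##
@@@=+++::::::.::::.  ...:.:===##
@@@===+::::::.:::... .....:===##
@@@=+++:::::::.:::.. .  :.:===##
@@@+===:::::::.:::..  . ..:==-##
@@@#++==::::::.::+.. ... :===:##
@@@@=+++:::::::.:@-. . . :===:##
@@@@+==+=::::::.:+@..   .::==:##
@@@@@====::::::.:.@... .:::=::##
+=+*+=++++::::.:.:@-...::::-::##
:::++*+=====::.:.:*@..::::::::##
:::+++++++++++-:.::@..:::::::=#@
:::++++++========..@:.=--::=+=#@
-+++++++++=======:..-==++++++=#@
+++++++++++===+======++++++++=#@
+++++++++++++++++++++++++++++=#@
+++++++++++++++++++++++++++++=#@
++++++
[... 677 characters left out ...]
. .::::
@@@@@@+**=--------..:--+@:  .:::
@@@@@@+**-------:.:---@@#....:::
@@@@@@+++-----:..--:@@@-:....:::
@@@@@%+++----..-=-*@@-:......::-
@@@@@@+++--..:==-:@+:........-=+
@@@@@@+++=.:==---:::........::++
@@@@@@++-.-==--:::........:::+++
@@@@@@#--==---:::. ....::::.-+++
@@@@@@@===--:::.. ....::::::=+++
@@@@@@@%:--::.... ..:::::::-+++=
@@@@@@%#=:::.:.. ..:::::::-+++==
+++::---*-:+++-:::::::::-=+++===
+++::---+++++++=-:::::+++++++-=-
+++::---+*+++++++++++++++++=----
+++::---****++++++++++++++++++==
+++-******+**++++++++++=+++++**+
---+************+++++++++**++*++
----**************+***+++++++++*
----*****************+*++++++++*
---+***************+*++++**+**+*
***********+***+***+*++*+*++++**
```

The mark turned 101.6° (1.77 rad), so the bar slipped about 14° in the pads once it came up tight. I'll regrip at 120 N with the bar now at 60° and turn further.

{"method": "apply_moves", "body": {"deltas": [[[0,0,0.04,0,0,-0.12],[0,0,0.08,0,0,-0.25],[0,0,0.1,0,0,-0.25],[0,0,0.12,0,0,-0.25],[0,0,0.12,0,0,-0.25]]]}}

```text
clock: 15.65
tool_pos: [501.6, 184.1, 154.0]
orientation: [[0.309, 0.951, -0.007], [0.951, -0.309, -0.003], [-0.005, -0.006, -1.0]]
wrist_force: [0.3, 0.3, -0.1]
finger_gap: 51.1
gripper_force: 0.0
```

Run:
```python
from h import *
s=st(); delta(s,fromJ([-2,167.5,57]),RJ@Ro.from_euler('z',60,degrees=True).as_matrix()@DOWN)
```

```text
t 15.65 tcp [501.6 184.1 154. ] jig [ -5.  167.5 154. ] F [ 0.3  0.3 -0.1] gap 51.1 j [-14.  24. -14. 107.   7.  50. -50.] rotJ [  60.1    0.3 -179.7]
delta [0.002  0.0032 0.097 ] [-0.006   0.0048  0.0013]
```

{"method": "apply_moves", "body": {"deltas": [[[0.001,0.001,0.04,0,0,0],[0.001,0.001,0.075,0,0,0],[0.001,0.001,0.095,0,0,0],[0.001,0.001,0.1,0,0,0],[0.001,0.001,0.1,0,0,0],[0.001,0.001,0.1,0,0,0]]]}}

```text
clock: 16.25
tool_pos: [506.8, 186.7, 59.2]
orientation: [[0.309, 0.951, 0.002], [0.951, -0.309, 0.001], [0.001, 0.002, -1.0]]
wrist_force: [0.4, -0.8, -0.8]
finger_gap: 51.3
gripper_force: 0.0
```

{"method": "apply_moves", "body": {"deltas": [[[0,0,0,0,0,0],[0,0,0,0,0,0],[0,0,0,0,0,0],[0,0,0,0,0,0],[0,0,0,0,0,0],[0,0,0,0,0,0],[0,0,0,0,0,0],[0,0,0,0,0,0]]], "jaw": 1, "newtons": 120}}

```text
clock: 17.05
tool_pos: [504.1, 187.1, 59.0]
orientation: [[0.308, 0.951, -0.002], [0.951, -0.308, 0.0], [-0.001, -0.002, -1.0]]
wrist_force: [-8.8, 0.5, 12.7]
finger_gap: 11.7
gripper_force: 117.9
```

```bash
python3 -c "
from h import *
s=st(); print(np.round(s['ft_torque'],2),s['gripper_force'])"
```

```text
t 17.05 tcp [504.1 187.1  59. ] jig [ -2.  169.9  59. ] F [-8.8  0.5 12.7] gap 11.7 j [-15.  32. -12. 110.  11.  38. -52.] rotJ [  60.2    0.  -179.9]
[ 0.07  1.65 -0.03] 117.89370775222778
```

{"method": "apply_moves", "body": {"deltas": [[[0,0,0,0,0,0.06],[0,0,0,0,0,0.12],[0,0,0,0,0,0.18],[0,0,0,0,0,0.24],[0,0,0,0,0,0.3],[0,0,0,0,0,0.35],[0,0,0,0,0,0.35]]]}}

```text
clock: 17.75
tool_pos: [504.8, 187.3, 58.8]
orientation: [[0.605, 0.796, 0.0], [0.796, -0.605, -0.002], [-0.002, 0.002, -1.0]]
wrist_force: [-3.7, 0.6, 9.1]
finger_gap: 11.4
gripper_force: 211.1
```

```bash
python3 -c "
from h import *
s=st(); print(np.round(s['ft_torque'],2),s['gripper_force'])"
```

```text
t 17.75 tcp [504.8 187.3  58.8] jig [ -1.3 169.9  58.8] F [-3.7  0.6  9.1] gap 11.4 j [-19.  32.  -7. 110.   7.  38. -68.] rotJ [4.090e+01 1.000e-01 1.799e+02]
[-1.15  0.76  4.43] 211.12547990866005
```

{"method": "apply_moves", "body": {"deltas": [[[0,0,0,0,0,0],[0,0,0,0,0,0],[0,0,0,0,0,0],[0,0,0,0,0,0],[0,0,-0.03,0,0,0],[0,0,-0.07,0,0,0],[0,0,-0.12,0,0,0],[0,0,-0.17,0,0,0],[0,0,-0.2,0,0,0],[0,0,-0.2,0,0,0],[0,0,-0.2,0,0,0]]], "jaw": 0.4, "newtons": 20}}

```text
clock: 18.85
tool_pos: [506.1, 185.9, 258.2]
orientation: [[0.617, 0.787, 0.001], [0.787, -0.617, 0.0], [0.001, 0.001, -1.0]]
wrist_force: [-0.4, -0.2, 0.2]
finger_gap: 51.3
gripper_force: 0.0
```

```bash
cat > mark.py <<'E'
from h import *
import cv2
from rig import env
s=st(); r=env.snapshot('wrist'); r['state']=s; pickle.dump(r,open('w6.pkl','wb'))
T=np.eye(4);T[:3,:3]=s['orientation'];T[:3,3]=s['tool_pos'];T=T@r['hand_eye']; Ti=np.linalg.inv(T)
def rect(ctr,z,h=40):
    g=np.arange(-h,h,.25); X,Y=np.meshgrid(g+ctr[0],g+ctr[1],indexing='ij')
    c=(np.stack([X,Y,np.full_like(X,z)],-1)@RJ.T+OJ)@Ti[:3,:3].T+Ti[:3,3]
    u=(r['fx']*c[...,0]/c[...,2]+r['cx']).astype(np.float32); v=(r['fy']*c[...,1]/c[...,2]+r['cy']).astype(np.float32)
    return X,Y,cv2.remap(r['frame'],u,v,cv2.INTER_LINEAR)
X,Y,B=rect((-2,167.5),105); I=cv2.cvtColor(B,cv2.COLOR_BGR2GRAY)*1.
m=(np.hypot(X+2,Y-167.5)<26)&(I>90); n,l,S,C=cv2.connectedComponentsWithStats(m.astype(np.uint8))
for k in range(1,n):
    if S[k,4]<300: continue
    a=l==k; P=np.c_[X[a],Y[a]]; e,V=np.linalg.eigh(np.cov(P.T,aweights=I[a]-60))
    print('mark',P.mean(0),'ang',np.degrees(np.arctan2(V[1,1],V[0,1]))%180,4*np.sqrt(e[::-1]))
# plate: outer top edge at z=86
X,Y,B=rect((0,0),86,70); H=cv2.cvtColor(B,cv2.COLOR_BGR2HSV); m=cv2.inRange(H,(20,150,120),(32,255,255))>0
for x in (-40,-20,0,20):
    q_=m&(abs(X-x)<2); print('plate x',x,'y',np.percentile(Y[q_],[2,98]) if q_.any() else None)
E
python3 mark.py
```

```text
t 18.85 tcp [506.1 185.9 258.2] jig [ -0.3 168.3 258.2] F [-0.4 -0.2  0.2] gap 51.3 j [-18.  17.  -9. 101.   3.  62. -66.] rotJ [ 4.0e+01 -1.0e-01  1.8e+02]
mark [  3.12438665 180.14548577] ang 60.20126920389171 [22.11747857  3.07999398]
plate x -40 y None
plate x -20 y [ 2.   10.25]
plate x 0 y [ 2.   10.25]
plate x 20 y [ 2.   10.25]
```

The mark hasn't moved (60.2° against 60.0°) even though the second turn put twice the torque on it (4.4 N·m). The knob is hard up at its stop, so it is tight. The sled plate is still home, with its outer face at jig y = 2.0. Next is the tilted standoff above the cap.

```bash
cat >> h.py <<'E'
AX=np.array([-.5,0,.8660254])
RC=RJ@np.array([[.8660254,0,.5],[0,-1,0],[.5,0,-.8660254]])
def capgoal(s,cap,gap): # gap between real tip and cap top, tip taken 30 mm behind TCP
    delta(s,fromJ(np.asarray(cap)+AX*(gap-30)),RC)
E
python3 - <<'E'
from h import *
import cv2
s=st(); capgoal(s,[62,47,199],80)
# red centroids in the fixed first pictures
rs=[]
for n,(x0,y0) in {'top':(288,219),'side':(299,247)}.items():
    h=cv2.cvtColor(d[n]['frame'],cv2.COLOR_BGR2HSV); m=(cv2.inRange(h,(0,170,90),(5,255,255))|cv2.inRange(h,(174,170,90),(180,255,255)))
    k,l,S,C=cv2.connectedComponentsWithStats(m); b=l[y0,x0]; print(n,S[b],C[b]); rs.append(ray(d[n],C[b]))
p,e=tri(rs); print('cap body centre',toJ(p),e,'top',toJ(p)+11*AX)
E
```

```text
t 18.9 tcp [505.3 185.6 257. ] jig [ -1.  168.2 257. ] F [-0.   0.5 -0.4] gap 51.5 j [-18.  17.  -9. 101.   3.  62. -66.] rotJ [ 4.0e+01  1.0e-01 -1.8e+02]
delta [-0.0487  0.1173  0.0147] [-0.1828  0.5034  0.6816]
top [283 213  13  13 135] [288.76296296 218.8962963 ]
side [291 239  16  16 189] [298.63492063 246.61375661]
cap body centre [ 66.6  46.8 191.1] [np.float64(0.24255797191443154), np.float64(0.24255797191477446)] top [ 61.1        46.8       200.6262794]
```

The red-blob centroids agree to 0.24 mm and put the cap top at jig (61, 47, 200.6). Moving to the standoff.

{"method": "apply_moves", "body": {"deltas": [[[-0.008,0.02,0.0,-0.026,0.072,0.097],[-0.016,0.039,0.0,-0.052,0.144,0.195],[-0.024,0.059,0.0,-0.078,0.216,0.292],[-0.032,0.078,0.0,-0.104,0.288,0.39],[-0.04,0.098,0.0,-0.13,0.36,0.487],[-0.049,0.117,0.0,-0.157,0.431,0.584],[-0.049,0.117,0.01,-0.183,0.503,0.682],[-0.049,0.117,0.014,-0.183,0.503,0.682],[-0.049,0.117,0.014,-0.183,0.503,0.682],[-0.049,0.117,0.014,-0.183,0.503,0.682]]], "jaw": 1}}

```text
clock: 19.9
tool_pos: [568.5, 76.1, 244.1]
orientation: [[0.847, 0.21, 0.489], [0.182, -0.978, 0.104], [0.5, 0.001, -0.866]]
wrist_force: [0.1, -0.5, -0.1]
finger_gap: -0.3
gripper_force: 0.0
```

```bash
cat > cap.py <<'E'
from h import *
import cv2,sys
from rig import env
s=st(); r=env.snapshot('wrist'); cap=np.array([61.1,46.8,200.6])
T=np.eye(4);T[:3,:3]=s['orientation'];T[:3,3]=s['tool_pos'];T=T@r['hand_eye']
h=cv2.cvtColor(r['frame'],cv2.COLOR_BGR2HSV); m=(cv2.inRange(h,(0,170,60),(5,255,255))|cv2.inRange(h,(174,170,60),(180,255,255)))
k,l,S,C=cv2.connectedComponentsWithStats(m); b=1+np.argmax(S[1:,4]); print('blob',S[b],C[b])
def pr(p):
    c=np.linalg.inv(T)@np.r_[fromJ(p),1]; return np.round(r['fx']*c[:2]/c[2]+[r['cx'],r['cy']],1)
print('pred top centre',pr(cap),'body',pr(cap-11*AX))
rim=np.array([pr(cap+18*(np.cos(t)*np.array([.866,0,.5])+np.sin(t)*np.array([0,1,0]))) for t in np.linspace(0,6.28,60)]); print('rim box',rim.min(0),rim.max(0))
g=toJ(s['tool_pos'])-cap; print('TCP above cap along axis',g@AX,'lateral x',g@[.866,0,.5],'y',g[1])
capgoal(s,cap,20); capgoal(s,cap,5)
E
python3 cap.py
```

```text
t 19.9 tcp [568.5  76.1 244.1] jig [ 38.1  48.  244.1] F [ 0.1 -0.5 -0.1] gap -0.3 j [-12.   6.  -0. 125.   0.  19. -90.] rotJ [  0.2 -30.  180. ]
blob [ 294  213   57   63 2829] [321.98338636 244.61435136]
pred top centre [321.7 250.4] body [321.7 244. ]
rim box [291.9 221.9] [351.5 277.4]
TCP above cap along axis 49.1721049 lateral x 1.8320000000000007 y 1.2000000000000028
delta [-0.0018  0.0012  0.0591] [-0.001  -0.0002  0.003 ]
delta [-0.0018  0.0012  0.0741] [-0.001  -0.0002  0.003 ]
```

The predicted cap rim (292–351, 222–277) matches the seen blob (294–351, 213–276) to within about a millimetre. Approaching along the axis.

{"method": "apply_moves", "body": {"deltas": [[[-0.002,0.001,0.02,0,0,0],[-0.002,0.001,0.04,0,0,0],[-0.002,0.001,0.055,0,0,0],[-0.002,0.001,0.062,0,0,0],[-0.002,0.001,0.066,0,0,0],[-0.002,0.001,0.066,0,0,0],[-0.002,0.001,0.066,0,0,0]]]}}

```text
clock: 20.65
tool_pos: [598.9, 81.0, 186.4]
orientation: [[0.846, 0.207, 0.491], [0.179, -0.978, 0.104], [0.502, -0.0, -0.865]]
wrist_force: [0.3, -0.2, 0.2]
finger_gap: 0.2
gripper_force: 0.0
```

```bash
cat > f.py <<'E'
from h import *
s=st(); print('axial',np.asarray(s['wrist_force'])@(RJ@AX)); g=toJ(s['tool_pos'])-[61.1,46.8,200.6]; print('axis',g@AX,'lat',g@[.866,0,.5],g[1])
E
python3 f.py
```

```text
t 20.65 tcp [598.9  81.  186.4] jig [ 68.8  46.5 186.4] F [ 0.3 -0.2  0.2] gap 0.2 j [-11.  15.  -1. 124.   2.  11. -92.] rotJ [   0.   -30.1 -180. ]
axial 0.05949151822592536
axis -16.147560679999987 lat -0.4317999999999982 -0.29999999999999716
```

No contact at TCP 16 mm below the nominal cap top, which confirms the short fingertips. However, j6 is at its lower limit (11°). I'll tilt the tool only 15° and still move along the cap's axis, bearing with the leading edge of the tip near the cap's centre.

```bash
cat >> h.py <<'E'
def capgoal2(s,gap,lat=2,th=15,cap=np.array([61.1,46.8,200.6])):
    t=np.radians(th); x=np.array([np.cos(t),0,np.sin(t)]); z=np.array([np.sin(t),0,-np.cos(t)])
    R=RJ@np.c_[x,[0,-1,0],z]
    corner=cap+AX*gap+lat*np.array([.866,0,.5])
    delta(s,fromJ(corner-11*x+30*z),R)
E
python3 - <<'E'
from h import *
s=st(); print(np.round(s['joints'],2)); capgoal2(s,25); capgoal2(s,14)
E
```

```text
t 20.65 tcp [598.9  81.  186.4] jig [ 68.8  46.5 186.4] F [ 0.3 -0.2  0.2] gap 0.2 j [-11.  15.  -1. 124.   2.  11. -92.] rotJ [   0.   -30.1 -180. ]
[-10.84  14.66  -1.29 124.21   1.83  11.03 -91.75]
delta [-0.016  -0.0004 -0.0151] [-2.000e-04 -2.636e-01  4.000e-04]
delta [-0.016  -0.0003 -0.0041] [-2.000e-04 -2.636e-01  4.000e-04]
```

{"method": "apply_moves", "body": {"deltas": [[[0,0,-0.015,0,0,0],[-0.005,0,-0.018,0,-0.1,0],[-0.011,0,-0.018,0,-0.2,0],[-0.016,0,-0.016,0,-0.262,0],[-0.016,0,-0.015,0,-0.262,0],[-0.016,0,-0.015,0,-0.262,0],[-0.016,0,-0.015,0,-0.262,0]]]}}

```text
clock: 21.35
tool_pos: [576.9, 76.3, 190.6]
orientation: [[0.945, 0.207, 0.254], [0.2, -0.978, 0.054], [0.26, -0.0, -0.966]]
wrist_force: [0.5, -0.8, 0.7]
finger_gap: 0.2
gripper_force: 0.0
```

Run:
```python
from h import *
s=st(); print(np.round(s['joints'],2)); capgoal2(s,10); capgoal2(s,0); capgoal2(s,-10)
```

```text
t 21.35 tcp [576.9  76.3 190.6] jig [ 46.4  46.5 190.6] F [ 0.5 -0.8  0.7] gap 0.2 j [-11.  17.  -2. 114.   1.  34. -91.] rotJ [   0.   -15.1 -180. ]
[-10.59  16.98  -1.64 113.54   0.91  34.43 -90.84]
delta [ 0.0051 -0.0003  0.0139] [-0.0001 -0.0012  0.0003]
delta [ 0.0077 -0.0003  0.0236] [-0.0001 -0.0012  0.0003]
delta [ 0.0103 -0.0003  0.0333] [-0.0001 -0.0012  0.0003]
```

{"method": "apply_moves", "body": {"deltas": [[[0.003,0,0.006,0,0,0],[0.005,0,0.012,0,0,0],[0.006,0,0.016,0,0,0],[0.0066,0,0.019,0,0,0],[0.0066,0,0.019,0,0,0]]]}}

```text
clock: 21.85
tool_pos: [588.6, 78.9, 173.4]
orientation: [[0.945, 0.207, 0.253], [0.2, -0.978, 0.054], [0.259, -0.0, -0.966]]
wrist_force: [0.4, -0.0, 0.3]
finger_gap: -0.1
gripper_force: 0.0
```

```bash
python3 f.py
python3 - <<'E'
from h import *
s=st(); capgoal2(s,0); capgoal2(s,-10)
E
```

```text
t 21.85 tcp [588.6  78.9 173.4] jig [ 58.3  46.6 173.4] F [ 0.4 -0.   0.3] gap -0.1 j [-11.  20.  -2. 113.   1.  33. -91.] rotJ [   0.  -15. -180.]
axial 0.08902160273254674
axis -22.155890879999987 lat -16.0248 -0.19999999999999574
t 21.85 tcp [588.6  78.9 173.4] jig [ 58.3  46.6 173.4] F [ 0.4 -0.   0.3] gap -0.1 j [-11.  20.  -2. 113.   1.  33. -91.] rotJ [   0.  -15. -180.]
delta [ 0.0007 -0.0002  0.0039] [-0.0003  0.0001  0.0004]
delta [ 0.0032 -0.0002  0.0136] [-0.0003  0.0001  0.0004]
```

Now step down about 1.3 mm per row and read the force.

{"method": "apply_moves", "body": {"deltas": [[[0.0003,0,0.0013,0,0,0],[0.0006,0,0.0026,0,0,0],[0.001,0,0.004,0,0,0],[0.0013,0,0.0053,0,0,0],[0.0016,0,0.0066,0,0,0],[0.0019,0,0.008,0,0,0]]]}}

```text
clock: 22.45
tool_pos: [592.7, 79.8, 167.1]
orientation: [[0.945, 0.207, 0.254], [0.2, -0.978, 0.054], [0.26, -0.0, -0.966]]
wrist_force: [-2.5, -0.4, 4.1]
finger_gap: -0.2
gripper_force: 2.9
```

```bash
python3 f.py
```

```text
t 22.45 tcp [592.7  79.8 167.1] jig [ 62.6  46.6 167.1] F [-2.5 -0.4  4.1] gap -0.2 j [-11.  20.  -2. 113.   1.  32. -91.] rotJ [   0.   -15.1 -180. ]
axial 4.7801118973011425
axis -29.7618509 lat -15.451 -0.19999999999999574
```

Contact: 4.8 N along the axis, about 2 mm of press. Continuing.

{"method": "apply_moves", "body": {"deltas": [[[0.0003,0,0.001,0,0,0],[0.0005,0,0.002,0,0,0],[0.0008,0,0.003,0,0,0],[0.001,0,0.004,0,0,0],[0.0013,0,0.005,0,0,0],[0.0016,0,0.006,0,0,0],[0.0018,0,0.007,0,0,0],[0.0021,0,0.008,0,0,0]]]}}

```text
clock: 23.25
tool_pos: [596.3, 80.5, 160.7]
orientation: [[0.945, 0.207, 0.254], [0.2, -0.978, 0.054], [0.259, -0.0, -0.966]]
wrist_force: [-14.3, -1.8, 24.7]
finger_gap: 0.0
gripper_force: 14.4
```

```bash
python3 f.py
```

```text
t 23.25 tcp [596.3  80.5 160.7] jig [ 66.3  46.5 160.7] F [-14.3  -1.8  24.7] gap 0.0 j [-11.  21.  -2. 112.   1.  31. -91.] rotJ [   0.  -15. -180.]
axial 28.572583327341135
axis -37.15441346 lat -15.446800000000007 -0.29999999999999716
```

It bottomed at 28.6 N, which is under the limit. I'll ease back 1 mm, hold briefly, then release along the axis and retreat.

{"method": "apply_moves", "body": {"deltas": [[[-0.0002,0,-0.0007,0,0,0],[-0.0002,0,-0.0007,0,0,0],[-0.0002,0,-0.0007,0,0,0],[-0.0002,0,-0.0007,0,0,0]]]}}

```text
clock: 23.65
tool_pos: [596.2, 80.5, 161.1]
orientation: [[0.945, 0.207, 0.254], [0.2, -0.978, 0.054], [0.26, -0.0, -0.966]]
wrist_force: [-6.8, -0.8, 10.9]
finger_gap: 0.2
gripper_force: 6.5
```

```bash
python3 f.py
```

```text
t 23.65 tcp [596.2  80.5 161.1] jig [ 66.1  46.5 161.1] F [-6.8 -0.8 10.9] gap 0.2 j [-11.  21.  -2. 112.   1.  31. -91.] rotJ [   0.   -15.1 -180. ]
axial 12.853320768959083
axis -36.708003299999994 lat -15.420000000000005 -0.29999999999999716
```

{"method": "apply_moves", "body": {"deltas": [[[0.0001,0,0.0003,0,0,0],[0.0001,0,0.0003,0,0,0],[0.0001,0,0.0003,0,0,0],[0.0001,0,0.0003,0,0,0]]]}}

```text
clock: 24.05
tool_pos: [596.2, 80.5, 161.0]
orientation: [[0.945, 0.207, 0.254], [0.2, -0.978, 0.054], [0.26, -0.0, -0.966]]
wrist_force: [-9.0, -1.9, 14.5]
finger_gap: -0.3
gripper_force: 8.1
```

{"method": "apply_moves", "body": {"deltas": [[[-0.0013,0,-0.005,0,0,0],[-0.0026,0,-0.01,0,0,0],[-0.005,0,-0.02,0,0,0],[-0.01,0,-0.04,0,0,0],[-0.02,0,-0.08,0,0,0],[-0.03,0,-0.12,0,0,0],[-0.03,0,-0.12,0,0,0],[-0.03,0,-0.12,0,0,0],[-0.03,0,-0.12,0,0,0]]]}}

```text
clock: 24.95
tool_pos: [537.1, 68.1, 267.2]
orientation: [[0.945, 0.207, 0.253], [0.2, -0.978, 0.054], [0.258, -0.0, -0.966]]
wrist_force: [-0.4, 0.5, -0.4]
finger_gap: 0.2
gripper_force: 0.0
```

```bash
python3 f.py
python3 - <<'E'
from rig import env
from h import *
import cv2
f=env.snapshot('side'); h=cv2.cvtColor(f['frame'],cv2.COLOR_BGR2HSV); m=(cv2.inRange(h,(0,170,90),(5,255,255))|cv2.inRange(h,(174,170,90),(180,255,255)))
k,l,S,C=cv2.connectedComponentsWithStats(m); b=l[247,299]; print(S[b],C[b],'was 16x16 189 [298.63 246.61]')
E
```

```text
t 24.95 tcp [537.1  68.1 267.2] jig [  5.8  46.6 267.2] F [-0.4  0.5 -0.4] gap 0.2 j [-10.   7.  -2. 114.   0.  44. -90.] rotJ [   0.  -15. -180.]
axial -0.21393468304221347
axis 85.32729164 lat -14.589800000000004 -0.19999999999999574
[291 239  16  16 186] [298.7688172  246.61827957] was 16x16 189 [298.63 246.61]
```

The cap is back up, since its blob matches the starting image. The arm is clear, so I'm handing in.

```bash
python3 -c "
from rig import env
print(env.hand_in())"
```

```text
the job is handed in; nothing more can be done
None
```

I pushed the sled home, turned the clamp knob until it came up tight, bottomed the cap (28.6 N highest reading) and let it spring back up, then handed the job in at about 25 s. No verdict came back, and the knob angle is the least certain point: I measured 1.77 rad of turn from where it started (1.75 needed), but it would not move further at twice the torque.

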